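# Find the full tin of worming tablets by feel

## Task

The worming round needs the one full tin of tablets. First lift the lid opener out of its block in front of the tins and hang it by its eye on the hook of the stand, letting go of it there; then heft the three closed tins one at a time from left to right, lifting each clear of the tray and standing it back upright on the tray. Finish while holding the heaviest tin up in the gripper, at least 12 cm above the tray and over it, upright and still, with the other two standing on the tray and the opener still hanging; do not knock over the small vial or any tin.

Things in the scene. Friction and masses are not known exactly. Their poses are not given: they have to be found in the camera images.
- tray: shallow metal tray, fixed, 210 mm (x) by 270 mm (y), floor 5 mm thick, rim 14 mm high; origin at the centre of its underside, x away from the robot, y left, z up. The tins stand in a row along its y near x = +0.045. A grey block 34 x 50 mm is fixed in it at x = -0.055, y = +0.0475, its top at z = 0.038; a slot in it, 28 mm deep, holds the opener
- opener: flat steel lid opener, 60 g, upright in the tray block's slot, pulled straight up; 132 mm tall, 6 mm thick along its x (the plate's normal, at the start along the tray's x). Lower 56 mm: shank 20 mm wide; upper 76 mm: eye plate 40 mm wide, its round 24 mm hole centred 87 mm above the origin; pinch the solid plate above the hole, 99 to 132 mm, across the 6 mm. Origin at the lower tip, z up
- opener_eye (a point): centre of the opener's round hole, which runs along the opener's x
- hook: fixed stand: round foot 90 mm in diameter and a 7 mm wire post that bends over into a level arm 180 mm above the bench; the arm runs from the post 88 mm along the stand's -x, towards the robot; its last 12 mm turn up by 6 mm. Nothing stands above the arm. Origin at the centre of the foot's underside, z up
- hook_seat (a point): point on the axis of the hook's level arm, 45 mm from the post; axes as the stand's, the arm runs level from x = -0.031 to +0.035 about it; the wire is 7 mm thick
- tin_left: the left one, seen from the robot, of three identical closed round metal tins in a row on the tray: 56 mm in diameter, 86 mm high; origin at the centre of its underside, z up. With the pack hidden inside a tin weighs 0.15 to 0.75 kg; the heaviest outweighs each other one by at least 0.2 kg; which one it is changes from start to start
- tin_middle: the middle one, seen from the robot, of three identical closed round metal tins in a row on the tray: 56 mm in diameter, 86 mm high; origin at the centre of its underside, z up. With the pack hidden inside a tin weighs 0.15 to 0.75 kg; the heaviest outweighs each other one by at least 0.2 kg; which one it is changes from start to start
- tin_right: the right one, seen from the robot, of three identical closed round metal tins in a row on the tray: 56 mm in diameter, 86 mm high; origin at the centre of its underside, z up. With the pack hidden inside a tin weighs 0.15 to 0.75 kg; the heaviest outweighs each other one by at least 0.2 kg; which one it is changes from start to start
- amber_vial: small brown vial with a black cap, 32 mm in diameter, 67 mm high, standing on the right front part of the tray; leave it standing; origin at the centre of its underside, z up

How it is judged (in metres and radians):
On the way, in this order (a step that is already met when the one before it is completed fails the run):
1. the opener hangs by its eye on the hook's arm, let go (x of opener_eye in the frame of hook_seat between -0.038 and 0.038 m and y of opener_eye in the frame of hook_seat between -0.012 and 0.012 m and z of opener_eye in the frame of hook_seat between -0.014 and 0 m and contact force between opener and hook above 0.2 N and contact force between opener and the fingers below 0.1 N), for 0.2 s.
2. the left tin is held clear of the tray by the gripper while the other two stand on the tray (z of tin_left in the frame of tray above 0.03 m and contact force between tin_left and the fingers above 1 N and contact force between tin_left and tray below 0.05 N and contact force between each of tin_middle, tin_right and tray above 1 N and angle between each of tin_middle, tin_right's own z axis and vertical below 0.12 rad and z of each of tin_middle, tin_right in the frame of tray below 0.02 m), for 0.2 s.
3. the middle tin is held clear of the tray by the gripper while the other two stand on the tray (z of tin_middle in the frame of tray above 0.03 m and contact force between tin_middle and the fingers above 1 N and contact force between tin_middle and tray below 0.05 N and contact force between each of tin_left, tin_right and tray above 1 N and angle between each of tin_left, tin_right's own z axis and vertical below 0.12 rad and z of each of tin_left, tin_right in the frame of tray below 0.02 m), for 0.2 s.
4. the right tin is held clear of the tray by the gripper while the other two stand on the tray (z of tin_right in the frame of tray above 0.03 m and contact force between tin_right and the fingers above 1 N and contact force between tin_right and tray below 0.05 N and contact force between each of tin_left, tin_middle and tray above 1 N and angle between each of tin_left, tin_middle's own z axis and vertical below 0.12 rad and z of each of tin_left, tin_middle in the frame of tray below 0.02 m), for 0.2 s.
At the end, for the whole second after the job is handed in: The heaviest tin is gripped, still and upright (0.3 rad), its base over 95 mm above the tray floor, within 160 mm of the tray centre; the other two (under 4.2 N each) stand on the tray within 0.12 rad, at rest, untouched; the opener hangs by its eye on the hook arm, untouched (all of step 1 and ((z of tin_left in the frame of tray above 0.1 m and horizontal distance between tin_left and tray below 0.16 m and contact force between tin_left and the fingers above 1 N and angle between tin_left's own z axis and vertical below 0.3 rad and linear speed of each of tin_left, tin_middle, tin_right below 0.03 m/s and contact force between tin_middle and tray between 1 and 4.2 N and angle between each of tin_middle, tin_right's own z axis and vertical below 0.12 rad and z of each of tin_middle, tin_right in the frame of tray below 0.02 m and contact force between each of tin_middle, tin_right and the fingers below 0.1 N and contact force between tin_right and tray between 1 and 4.2 N) or (z of tin_middle in the frame of tray above 0.1 m and horizontal distance between tin_middle and tray below 0.16 m and contact force between tin_middle and the fingers above 1 N and angle between tin_middle's own z axis and vertical below 0.3 rad and linear speed of each of tin_middle, tin_left, tin_right below 0.03 m/s and contact force between tin_left and tray between 1 and 4.2 N and angle between each of tin_left, tin_right's own z axis and vertical below 0.12 rad and z of each of tin_left, tin_right in the frame of tray below 0.02 m and contact force between each of tin_left, tin_right and the fingers below 0.1 N and contact force between tin_right and tray between 1 and 4.2 N) or (z of tin_right in the frame of tray above 0.1 m and horizontal distance between tin_right and tray below 0.16 m and contact force between tin_right and the fingers above 1 N and angle between tin_right's own z axis and vertical below 0.3 rad and linear speed of each of tin_right, tin_left, tin_middle below 0.03 m/s and contact force between tin_left and tray between 1 and 4.2 N and angle between each of tin_left, tin_middle's own z axis and vertical below 0.12 rad and z of each of tin_left, tin_middle in the frame of tray below 0.02 m and contact force between each of tin_left, tin_middle and the fingers below 0.1 N and contact force between tin_middle and tray between 1 and 4.2 N))); the arm keeps its last pose, push and grip.
It fails at once if the small vial is knocked over (angle between amber_vial's own z axis and vertical above 0.6 rad).
It fails at once if the left tin is knocked over (angle between tin_left's own z axis and vertical above 0.8 rad).
It fails at once if the middle tin is knocked over (angle between tin_middle's own z axis and vertical above 0.8 rad).
It fails at once if the right tin is knocked over (angle between tin_right's own z axis and vertical above 0.8 rad).
It also fails if it takes over 72 s, if anything falls off the work surface, if the arm or the gripper's body presses on something with over 40 N, if the wrist force passes 120 N, or if a joint passes its speed limit or range.

## Robot

A 6-joint arm with a two-finger parallel gripper is mounted at the origin on a cart in front of the work surface, level with it; the furniture and walls round the work are solid. World frame = base frame: x ahead of the robot, y to its left, z up, the work surface at z = 0. Lengths are in m, angles in degrees, forces in N, time in s.
With the tool pointing down it reaches from about 0.4 to 0.825 m from the base axis. Payload 7 kg.
Tool frame: the origin (TCP) lies midway between the tips of the shut fingers; the grasp point (between the pads) lies 19 mm behind it; z points along the fingers, y is the line along which they close (so a half turn about z gives the same grasp; the last joint's range is limited). The gripper opens to 88 mm and grips with 3 to 60 N. Pads are 19 mm wide; open, the fingers measure 130 mm over their backs; the gripper's body (78 mm by 193 mm) begins 47 mm behind the grasp point.
Start: joints at [-47.091, 20.546, 0.682, 0, -70.136, -16.507], TCP at [0.3, -0.605, 0.227] pointing down, gripper open.
Joint ranges: [-176.03, 176.03], [-82.01, 121.73], [-58.28, 71.71], [-173.87, 95.51], [-174.79, -0.11], [-173.66, 173.66]. Speed limits (degrees/s): [136.94, 136.94, 172.46, 180, 180, 180].

## Interface

Orientations are given as a 3x3 rotation matrix whose columns are the frame's x, y, z axes.
In Python, from rig import robot gives the robot as it stands. Calls block until the motion is done:
- robot.goto(position, orientation): joint-space move of the TCP to a pose.
- robot.servo_line(position, ori=None, speed=0.15): straight line of the TCP; ori=None keeps the orientation; speed is the mean speed in m/s.
- robot.movej(angles): joint-space move.
- robot.move_gripper(opening): opening from 0.0 (shut) to 1.0 (fully open); the grip force is fixed at half the most; returns when the fingers have stopped.
- robot.dwell(seconds).
- robot.ik(position, orientation): joint angles nearest the present ones, or None.
- robot.grab_frame(name): name is "scene" or "top" or "wrist"; returns (picture, depth): 400x640x3 uint8, red, green, blue; 400x640 float32, m along the optical axis (not along the pixel's ray), 0 where there is no reading.
- robot.camera_info(name): a dict with "vfov" (degrees; the focal length in pixels is half the picture's height over the tangent of half this angle, whatever the lens; pixels are square), "cx", "cy" (the principal point, pixels), "view" (4x4, takes a point from world to camera coordinates); the wrist camera has in their place "T_tool_cam" (4x4, takes a point from camera to tool coordinates, whose origin is the TCP and whose axes are the flange's). Camera axes: x right, y down, z forward; pixel columns grow to the right and rows downward; lengths in m; the calibration is good to about 2 mm. The wrist camera is an equidistant fisheye: a pixel r from the principal point sees the ray r / f radians off the axis. A picture is of the moment at which its call begins: read the wrist's pose just before it. camera_info takes no time and is no camera call.
A pose or a line that the arm cannot do raises robot.Unreachable and nothing moves.
- robot.job_done(): hands the job in; it is judged then, once.
Readings, each from a call of its own:
- robot.read_t(): time.
- robot.read_qpos(): joint angles.
- robot.read_qvel(): joint speeds.
- robot.read_effort(): joint torques, N m.
- robot.read_position(): TCP position.
- robot.read_tcp_rot(): TCP orientation.
- robot.read_force(): force on the tool from outside, world axes, zero at the start.
- robot.read_ft_torque(): the same for the moment, N m.
- robot.read_grip_width(): opening from 0.0 (shut) to 1.0 (fully open).
- robot.read_finger_force(): force on a finger pad.
Only numpy, scipy, OpenCV 4.12 (cv2) and the standard library are available. Lean on these libraries where they do the work, as an engineer would, in place of code of your own. Each camera call takes 0.05 s, during which the arm holds its last target. There are 200 camera calls.

## Working session

There is one attempt and no reset: what is moved stays moved. The work goes in short steps, each a Python script; the robot and the scene stay as the last script left them, time stands still between calls to the robot, and variables do not carry over. Pictures are saved under pics/ and viewed, at most 10 in all, crops included, and the job is handed in when it is done.

```bash
mkdir -p pics; cat > h.py <<'E'
import numpy as np, cv2
from rig import robot
def K(name):
    c=robot.camera_info(name); f=200/np.tan(np.radians(c["vfov"])/2); return c,f
def cloud(name):
    """world point per pixel for pinhole cams"""
    im,d=robot.grab_frame(name); c,f=K(name)
    v,u=np.mgrid[0:400,0:640]
    P=np.stack([(u-c["cx"])/f*d,(v-c["cy"])/f*d,d,np.ones_like(d)],-1)
    W=P@np.linalg.inv(np.array(c["view"])).T
    return im,d,W[...,:3]
def save(im,n): cv2.imwrite("pics/"+n,im[...,::-1])
E
python3 - <<'E'
from h import *
for n in("scene","top"):
    im,d,W=cloud(n); save(im,n+".png"); np.savez("/tmp/"+n,im=im,d=d,W=W)
    c,f=K(n); print(n,f,np.linalg.inv(np.array(c["view"])).round(3), (d>0).mean())
print(robot.read_t(),robot.read_tcp_rot(),robot.camera_info("wrist"))
E
```

```text
scene 409.7838251003044 [[-0.841 -0.349  0.413  0.074]
 [-0.54   0.559 -0.629  0.593]
 [-0.011 -0.752 -0.659  0.822]
 [ 0.     0.     0.     1.   ]] 0.99614453125
top 514.0859422155171 [[-0.014 -0.997  0.077  0.409]
 [-1.     0.013 -0.003 -0.052]
 [ 0.002 -0.077 -0.997  1.526]
 [ 0.     0.     0.     1.   ]] 0.99625
0.1 [[-8.95727567e-01 -4.44602651e-01 -7.79233945e-04]
 [-4.44603307e-01  8.95726748e-01  1.22164293e-03]
 [ 1.54835001e-04  1.44070924e-03 -9.99998950e-01]] {'vfov': 65.70646984690485, 'cx': 317.1062728744464, 'cy': 205.87055362754205, 'T_tool_cam': array([[ 1.43796302e-03, -9.64663356e-01, -2.63481578e-01,
         7.04737525e-02],
       [ 9.99997672e-01,  1.81102762e-03, -1.17303194e-03,
         8.53435667e-04],
       [ 1.60875335e-03, -2.63479278e-01,  9.64663715e-01,
        -1.58256604e-01],
       [ 0.00000000e+00,  0.00000000e+00,  0.00000000e+00,
         1.00000000e+00]])}
```

View pics/scene.png

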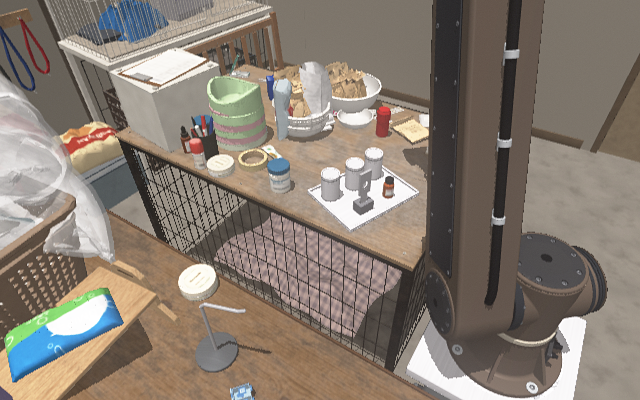

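View pics/top.png

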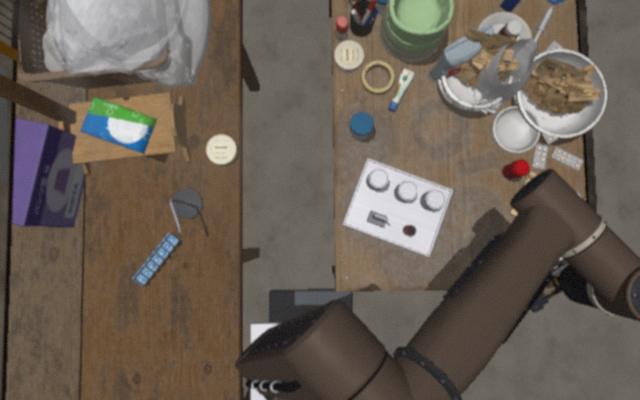

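The scene view shows the three tins (330,183), (355,173), (373,162), the opener in its block (365,190), the vial (389,187), and the hook stand on the left table (215,350). The top view shows the tins at (377,180), (405,191), (432,200), the block at (378,218), the vial at (409,230), and the hook foot at (187,203) with its arm near (173,213).

```bash
cat >> h.py <<'E'
def cast(name,uv,z):
    c,f=K(name); T=np.linalg.inv(np.array(c["view"])); o=T[:3,3]
    r=np.c_[(np.atleast_2d(uv)-[c["cx"],c["cy"]])/f,np.ones(len(np.atleast_2d(uv)))]@T[:3,:3].T
    return o+r*((z-o[2])/r[:,2])[:,None]
E
python3 - <<'E'
from h import *
A=np.load("/tmp/top.npz"); S=np.load("/tmp/scene.npz")
for n,D in(("top",A),("scene",S)):
    W=D["W"];im=D["im"].astype(int);print(n)
    x,y,z=W[...,0],W[...,1],W[...,2]
    reg=(x>.3)&(x<.75)&(y<-.1)&(y>-.5)
    m=(reg&(z>.084)&(z<.097)).astype(np.uint8)   # tin tops
    k,l,st,c=cv2.connectedComponentsWithStats(m)
    for i in range(1,k):
        if st[i,4]>20: q=W[l==i]; print("tinZ",st[i],q.mean(0).round(4),np.ptp(q,axis=0).round(3),((q.min(0)+q.max(0))/2).round(4))
    m=(reg&(z>.1)&(z<.2)); q=W[m]
    if len(q): print("opener>0.1",len(q),q.min(0).round(4),q.max(0).round(4),q.mean(0).round(4))
    # tray: bright whitish
    m=(reg&(im.min(2)>150)&(z<.03)).astype(np.uint8)
    cs,_=cv2.findContours(cv2.morphologyEx(m,cv2.MORPH_CLOSE,np.ones((25,25))),0,2); c=max(cs,key=cv2.contourArea)
    r=cv2.minAreaRect(c);b=cv2.boxPoints(r); print("tray",b.round(1)); print(cast(n,b,.014).round(4))
    h=(y>.15)&(y<.5)&(x>.2)&(x<.6)&(z>.15)&(z<.22)
    q=W[h];print("hook",len(q)); 
    if len(q):print(q.min(0).round(3),q.max(0).round(3), np.argwhere(h)[:,::-1].min(0),np.argwhere(h)[:,::-1].max(0))
big=lambda D,a,b,c,d,s:cv2.resize(D["im"][b:d,a:c],None,fx=s,fy=s,interpolation=cv2.INTER_CUBIC)
a=big(S,180,280,260,380,4); b=big(A,140,170,220,270,4); c=big(A,335,145,465,265,4)[:400]; 
H=400;save(np.hstack([a[:H],b[:H]]),"c.png")
save(np.hstack([c[:400,:440],big(S,310,145,410,215,4)[:,:360][:400].copy() if 0 else cv2.resize(S["im"][135:235,320:410],(360,400),interpolation=cv2.INTER_CUBIC)]),"c2.png")
E
```

```text
top
tinZ [350 113  24  23 405] [ 0.7182 -0.1708  0.0913] [0.064 0.066 0.013] [ 0.7171 -0.17    0.0905]
tinZ [369 169  20  20 297] [ 0.562  -0.2139  0.0904] [0.054 0.054 0.013] [ 0.5618 -0.2143  0.0905]
tinZ [398 181  20  20 306] [ 0.5263 -0.2951  0.0905] [0.054 0.054 0.012] [ 0.5264 -0.2946  0.0906]
tinZ [425 190  21  20 307] [ 0.5011 -0.3717  0.0907] [0.054 0.056 0.013] [ 0.5005 -0.3715  0.0905]
opener>0.1 52 [ 0.4408 -0.3197  0.1004] [ 0.7145 -0.1586  0.1499] [ 0.4612 -0.2132  0.1355]
tray [[341.8 224.2]
 [366.7 157.3]
 [453.7 189.7]
 [428.8 256.6]]
[[ 0.4359 -0.1123  0.014 ]
 [ 0.6331 -0.1895  0.014 ]
 [ 0.5332 -0.4445  0.014 ]
 [ 0.3378 -0.365   0.014 ]]
hook 103
[0.418 0.314 0.157] [0.506 0.345 0.195] [170 199] [180 232]
scene
tinZ [365 148  18  13 186] [ 0.5029 -0.3692  0.0892] [0.057 0.057 0.013] [ 0.5032 -0.3696  0.0903]
tinZ [267 158  23  16 255] [ 0.7165 -0.165   0.0906] [0.062 0.067 0.011] [ 0.718  -0.1674  0.0895]
tinZ [346 158  18  14 201] [ 0.5272 -0.292   0.0895] [0.054 0.056 0.012] [ 0.5278 -0.2934  0.0901]
tinZ [321 168  19  14 216] [ 0.5631 -0.2113  0.0893] [0.056 0.057 0.011] [ 0.5626 -0.2127  0.0898]
tinZ [358 183  13   9  38] [ 0.451  -0.2108  0.0892] [0.021 0.04  0.012] [ 0.4519 -0.2115  0.0905]
opener>0.1 154 [ 0.4414 -0.2328  0.1001] [ 0.4623 -0.1907  0.1434] [ 0.4511 -0.2096  0.1253]
tray [[263.1 203.3]
 [291.9 122.6]
 [432.5 172.8]
 [403.7 253.5]]
[[ 0.7082 -0.0704  0.014 ]
 [ 0.9033 -0.4892  0.014 ]
 [ 0.3389 -0.4739  0.014 ]
 [ 0.2775 -0.1108  0.014 ]]
hook 215
[0.416 0.315 0.152] [0.506 0.349 0.191] [199 303] [245 314]
```

View pics/c.png

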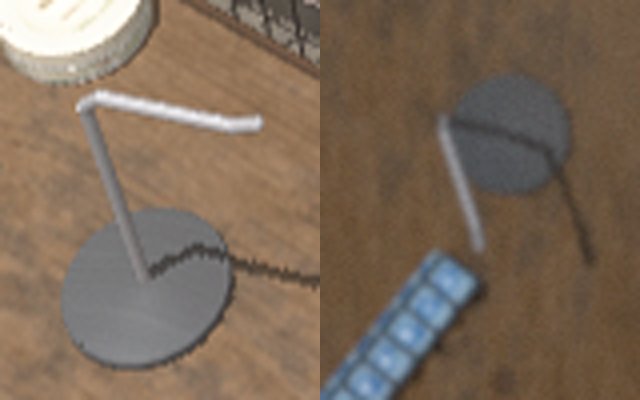

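View pics/c2.png

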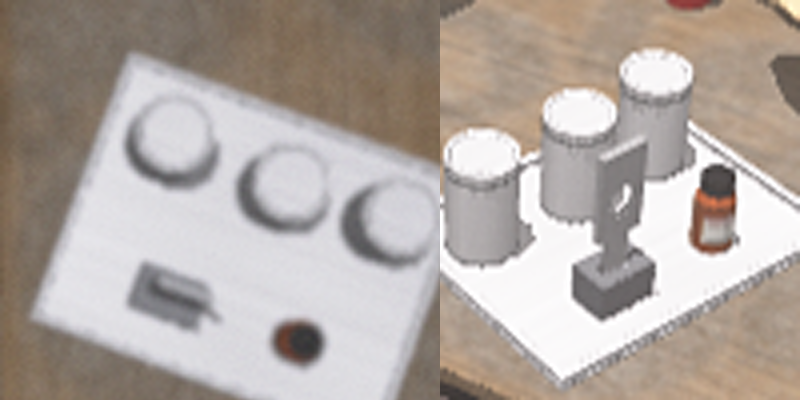

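The crops confirm the layout. The wire's bend is at scene ≈(201,306) / top ≈(171,200), its tip at scene ≈(245,310) / top ≈(180,232). The tray measures 271 x 211 mm with yaw ≈ -21.2°, and the tins are at 86 mm spacing, all consistent with the given sizes.

```bash
cat >> h.py <<'E'
def down(psi):
    """tool down, closing axis y at world angle psi (deg)"""
    p=np.radians(psi); y=np.array([np.cos(p),np.sin(p),0]); z=np.array([0,0,-1.]); return np.c_[np.cross(y,z),y,z]
TRAY=np.array([.485,-.278]); YAW=-21.2
def tray(x,y):
    a=np.radians(YAW); return TRAY+[x*np.cos(a)-y*np.sin(a),x*np.sin(a)+y*np.cos(a)]
E
python3 - <<'E'
from h import *
for n in("top","scene"):
    D=np.load(f"/tmp/{n}.npz");W=D["W"];im=D["im"];x,y,z=np.moveaxis(W,-1,0)
    h=(y>.15)&(y<.5)&(x>.2)&(x<.6)&(z>.165)&(z<.2)
    uv=np.argwhere(h)[:,::-1]; 
    P=cast(n,uv,.182); vx,vy,x0,y0=cv2.fitLine(P[:,:2].astype(np.float32),cv2.DIST_HUBER,0,.01,.01).ravel()
    t=(P[:,:2]-[x0,y0])@[vx,vy]; print(n,"line yaw",np.degrees(np.arctan2(vy,vx))%180,"ends",[ (np.array([x0,y0])+k*np.array([vx,vy])).round(4) for k in(t.min(),t.max())],np.ptp(t), "z",np.percentile(z[h],[5,50,95]).round(4))
    g=im.astype(int); f=(y>.25)&(y<.42)&(x>.4)&(x<.6)&(z<.03)&(z>.002)&(np.ptp(g,axis=2)<22)&(g.mean(2)<140)
    m=cv2.morphologyEx(f.astype(np.uint8),cv2.MORPH_OPEN,np.ones((3,3)));cs,_=cv2.findContours(m,0,2)
    c=max(cs,key=cv2.contourArea); e=cv2.fitEllipse(cv2.convexHull(c)); print("foot",e,cast(n,[e[0]],.006), np.percentile(z[m>0],[5,50,95]).round(4))
for p,psi in [((.451,-.212,.2),158.8),((.451,-.212,.2),-21.2),((.40,.31,.2),200),((.40,.31,.2),20),((*tray(.045,.087),.15),158.8)]:
    q=robot.ik(p,down(psi)); print(psi,None if q is None else np.round(q,1))
E
```

```text
top line yaw 17.171953 ends [array([0.4184, 0.3165]), array([0.5049, 0.3432])] 0.09059848225698627 z [0.176  0.184  0.1891]
foot ((187.24252319335938, 203.4357452392578), (29.819351196289062, 30.57076072692871), 177.9020538330078) [[0.50365347 0.34370206 0.006     ]] [0.0053 0.0113 0.018 ]
scene line yaw 22.06722 ends [array([0.4198, 0.3152]), array([0.5004, 0.3479])] 0.08701162706811724 z [0.173  0.1823 0.1873]
foot ((216.2025909423828, 351.7899475097656), (37.34650421142578, 44.92137908935547), 56.25852584838867) [[0.50289388 0.34645781 0.006     ]] [0.0064 0.0102 0.0144]
158.8 [ -2.5   5.  -23.4   0.  -61.7 -18.7]
-21.2 [ -2.5   5.  -23.4   0.  -61.7 161.3]
200 [ 60.    5.7 -22.5   0.  -61.8 -40. ]
20 [ 60.    5.7 -22.5   0.  -61.8 140. ]
158.8 [ -2.2  16.8 -15.4   0.  -57.8 -19. ]
```

```bash
python3 - <<'E'
from h import *
robot.move_gripper(.5)
robot.goto((.451,-.212,.24),down(158.8))
robot.servo_line((.451,-.212,.114),speed=.12)
robot.move_gripper(0)
print("grip",robot.read_grip_width()*88,robot.read_finger_force(),robot.read_force())
robot.servo_line((.451,-.212,.30),speed=.12)
print("grip",robot.read_grip_width()*88,robot.read_finger_force(),robot.read_force(),robot.read_t())
u=np.array([np.cos(np.radians(19.2)),np.sin(np.radians(19.2))]); p=np.array([.503,.345])-u*.125
robot.goto((*p,.30),down(199.2)); print(robot.read_position(),robot.read_t())
im,d,W=cloud("scene"); save(im[180:400,140:460],"hk.png")
x,y,z=np.moveaxis(W,-1,0)
m=(y>.2)&(y<.4)&(x>.33)&(x<.44)&(z>.17)&(z<.29); print(m.sum(),W[m].min(0),W[m].max(0),W[m].mean(0))
w,_=robot.grab_frame("wrist"); save(w,"w1.png")
E
```

```text
grip 5.979535836960161 30.00020205974579 [-0.79593106 -0.15854947  1.43081659]
grip 5.665947999164676 29.99955028295517 [-0.15464419  0.35487266 -0.34250233] 6.15
[0.38532462 0.30333285 0.29998438] 8.0333
351 [0.37673252 0.2829571  0.17882947] [0.43985157 0.32714347 0.28982784] [0.38965415 0.30941168 0.24005025]
```

View pics/hk.png

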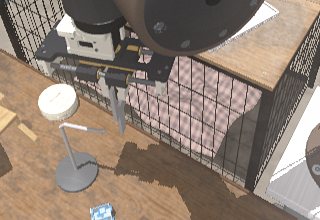

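View pics/w1.png

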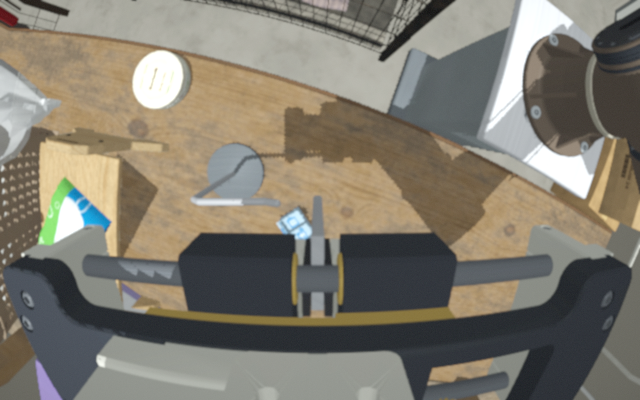

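The opener is held upright in the gripper. The scene crop shows it beside the wire tip, and the wrist view shows the arm from its bend (195,200) to its tip (278,204). I'll cross-check the arm line from the wrist view, then thread it.

```bash
python3 - <<'E'
from h import *
c,f=K("wrist"); R=robot.read_tcp_rot();p0=robot.read_position();T=c["T_tool_cam"]
def wray(u,v,z):
    a=np.array([u-c["cx"],v-c["cy"]]);r=np.hypot(*a);th=r/f
    d=np.r_[a/r*np.sin(th),np.cos(th)]; o=p0+R@T[:3,3]; d=R@T[:3,:3]@d
    return o+d*(z-o[2])/d[2]
u=np.array([np.cos(np.radians(19.2)),np.sin(np.radians(19.2))]);n=np.array([-u[1],u[0]]);post=np.array([.503,.345])
for uv,z in(((195,200),.18),((230,202),.18),((262,203),.18),((278,203),.186)):
    q=wray(*uv,z); print(q.round(4),"along",(q[:2]-post)@u,"lat",(q[:2]-post)@n)
im,d,W=cloud("scene");g=(W[...,2]>.17)&(W[...,2]<.26); s=(W[...,:2]-p0[:2]); a=s@u;l=s@n
m=g&(abs(a)<.012)&(abs(l)<.03)
for lo,hi in((.2,.215),(.24,.255),(.175,.195)):
    k=m&(W[...,2]>lo)&(W[...,2]<hi); print(lo,k.sum(),a[k].mean(),l[k].min(),l[k].max())
E
```

```text
[0.4984 0.3422 0.18  ] along -0.0052398329044082755 lat -0.0011488240829030827
[0.4634 0.3323 0.18  ] along -0.04154665340623763 lat 0.0009776179332621653
[0.4335 0.3229 0.18  ] along -0.07284331659881715 lat 0.0020119220673576557
[0.419  0.3162 0.186 ] along -0.088840407189458 lat 0.0004571384391298249
0.2 31 -0.0007265768780919909 -0.009583014834255379 0.008992051059532269
0.24 47 -0.0016236325598955952 -0.02242202172703197 0.020179769868124576<stdin>:13: RuntimeWarning: Mean of empty slice.
  ret = ret.dtype.type(ret / rcount)
Traceback (most recent call last):
ValueError: zero-size array to reduction operation minimum which has no identity
```

```bash
python3 - <<'E'
from h import *
u=np.array([np.cos(np.radians(19.2)),np.sin(np.radians(19.2))]);n=np.array([-u[1],u[0]]);post=np.array([.503,.345])
P=lambda s,z:(*(post-u*s+n*.001),z)
robot.servo_line(P(.125,.2005),speed=.15)
f0=robot.read_force()
for s in(.095,.075,.055,.037):
    robot.servo_line(P(s,.2005),speed=.08); print(s,(robot.read_force()-f0).round(2))
for z in(.196,.193,.191,.1895,.1885,.1875):
    robot.servo_line(P(.037,z),speed=.05); f=robot.read_force()-f0; print(z,f.round(2))
    if f[2]>1.5: break
robot.move_gripper(.22); robot.dwell(.3)
print(robot.read_grip_width()*88,(robot.read_force()-f0).round(2))
im,d,W=cloud("scene"); save(cv2.resize(im[220:400,140:300],None,fx=3,fy=3),"hang.png"); print(robot.read_t())
E
```

```text
0.095 [-0.36 -0.84 -0.48]
0.075 [-0.44 -0.21 -0.64]
0.055 [-0.09 -0.82  0.54]
0.037 [ 0.43 -0.39  0.01]
0.196 [-0.89 -0.19  0.02]
0.193 [-0.08 -0.57  0.41]
0.191 [-1.06 -0.55 -0.17]
0.1895 [-0.38  0.28  0.03]
0.1885 [-0.55 -0.28  0.58]
0.1875 [-2.74 -0.31  5.29]
19.137198539989967 [-0.69  0.48  0.79]
13.0667
```

View pics/hang.png

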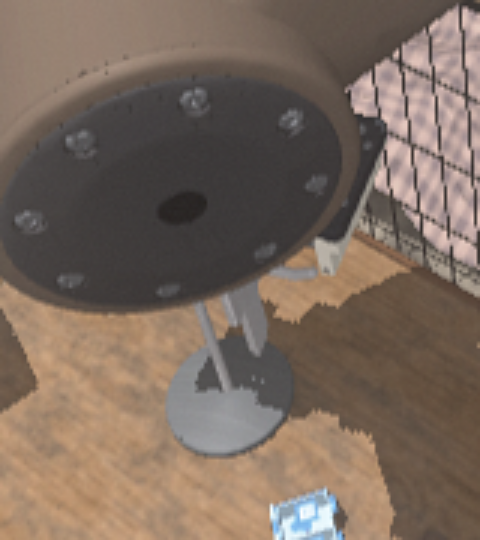

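The opener sits on the wire just in front of the post at about (245,310) in the crop, and contact came at the predicted height. Next I back off upward, check the hang, and heft the left tin.

```bash
cat >> h.py <<'E'
TIN=dict(l=(.5624,-.2133),m=(.527,-.2938),r=(.502,-.3706))
def Fz(n=25):
    v=[]
    for _ in range(n): v.append(robot.read_force()[2]); robot.dwell(.02)
    return np.mean(v)
def pick(k,h=.06):
    robot.servo_line((*TIN[k],.052),speed=.15); robot.move_gripper(0)
    print(k,"width",robot.read_grip_width()*88,robot.read_finger_force())
    robot.servo_line((*TIN[k],.052+h),speed=.1); robot.dwell(.3)
def place(k):
    robot.servo_line((*TIN[k],.053),speed=.08); robot.move_gripper(1.0); robot.servo_line((*TIN[k],.17),speed=.2)
E
python3 - <<'E'
from h import *
p=robot.read_position(); robot.servo_line((p[0],p[1],p[2]+.04),speed=.06); robot.servo_line((p[0],p[1],.32),speed=.2)
robot.goto((*TIN['l'],.30),down(158.8)); robot.move_gripper(1.0)
im,d,W=cloud("scene"); save(cv2.resize(im[280:400,160:280],None,fx=3,fy=3),"hang2.png")
x,y,z=np.moveaxis(W,-1,0); m=(y>.25)&(y<.42)&(x>.38)&(x<.5)&(z>.06)&(z<.24)
print(m.sum(),W[m].min(0),W[m].max(0),robot.read_t())
E
```

```text
702 [0.41666856 0.31295309 0.08222729] [0.49994812 0.35355051 0.21834303] 17.75
```

View pics/hang2.png

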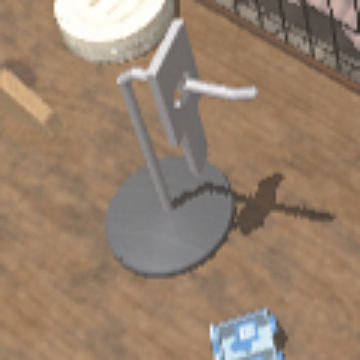

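The opener hangs by its eye on the arm: the plate is at (180,90) in the crop with the wire passing through the hole. Now the hefting.

```bash
python3 - <<'E'
from h import *
robot.servo_line((*TIN['l'],.17),speed=.2)
F={}
for k in 'lmr':
    if k!='l': robot.servo_line((*TIN[k],.17),speed=.15)
    robot.dwell(.2); b=Fz(12)
    pick(k); w=robot.read_grip_width()*88; F[k]=b-Fz(); print(k,F[k],"N",w,robot.read_t())
    if not 50<w<62: print("BAD GRASP"); break
    if k!='r': place(k)
    elif F['r']>max(F['l'],F['m']): print("keep right")
    else: place(k)
im,d,W=cloud("scene"); save(cv2.resize(im[120:240,290:440],None,fx=3,fy=3),"tins.png"); print(robot.read_t(),robot.read_position())
E
```

```text
l width 54.74938072589842 29.970163423095073
l 2.629234638826089 N 54.8981686393945 21.9917
m width 54.90846061901569 29.968230592785403
m 2.517241555612294 N 54.952607787255126 28.55
r width 54.80376100974891 29.98689086496597
r 6.512079493703137 N 54.83591582190531 35.0667
keep right
35.1167 [ 0.50204079 -0.37060938  0.1120656 ]
```

View pics/tins.png

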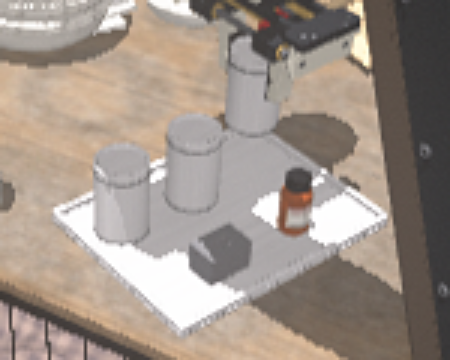

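The left tin (122,190) and middle tin (193,165) stand upright, the vial is standing, and the right tin, clearly the heaviest, is in the gripper. I'll raise it and hand in.

```bash
python3 - <<'E'
from h import *
robot.servo_line((*TIN['r'],.202),speed=.08); robot.dwell(.8)
im,d,W=cloud("scene");x,y,z=np.moveaxis(W,-1,0)
m=(y>.25)&(y<.42)&(x>.38)&(x<.5)&(z>.06)&(z<.24); print(m.sum(),W[m].max(0))
print(robot.read_position(),robot.read_grip_width()*88,abs(robot.read_qvel()).max(),robot.read_t())
print(robot.job_done())
E
```

```text
704 [0.49988925 0.35360102 0.21843606]
[ 0.50197275 -0.37058671  0.20201089] 54.559414954244964 0.13295503289361998 37.2417
the job is handed in; nothing more can be done
None
```

I handed the job in at 37.2 s: the opener hangs on the hook and all three tins were hefted left to right. The right tin was the heaviest (about 6.5 N against 2.6 N and 2.5 N) and is held about 15 cm above the tray, with the other two tins and the vial standing; no verdict came back.

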